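# Snap the retaining clip onto the label roll's spindle

### The job

The roll of bottle labels is on its spindle but not yet secured. Pick up the hairpin spring clip by its upright tab and push it sideways, lying flat, onto the shank of the spindle that carries the roll, between the roll and the spindle's head, until it snaps fully home, then let go.

Things in the scene. Friction and masses are not known exactly. Their poses are not given: they have to be found in the camera images.
- clip: Loose steel hairpin clip, 106 mm long, flat on the worktop. Origin: seat centre between the legs, underside; x out of the open mouth, z up. Sprung legs, 8 mm round, from a crossbar (x -46 to -34 mm, 34 wide, 10 high) to tips at x 38. Inner gap: seat 17 mm, throat (x 11) 10.6, tips 35. The shank stops on a solid tongue at x -9. 5 to 15 N of push snaps it on.
- clip_tab (a point): Grip point in the clip's upright tab, 57 mm behind the clip's origin (at x = -57 mm, y = 0) and 24 mm above its underside; axes as the clip's. The tab is 14 mm wide (grip it across y), free from x = -68 to -46 mm, its top 30 mm above the underside.
- roll_spindle (a point): Point on the axis of the upright spindle that carries the white label roll (83 mm across), level with the roll's flat top, 56 mm above the worktop; z up. Fixed. The plain 16 mm shank is bare for 36 mm above this point; then a head, 22 to 30 mm across and 16 mm high, which the clip cannot pass. The clip can be pushed on from any side.
- empty_stand: The other spindle, fixed, on a grey disc 92 mm across: same 16 mm shank and head, top 108 mm above the worktop, but no roll on it. Origin on its axis at the worktop, z up. Not to be used.
Mind the look-alikes: they are no part of the job. What is shaped like the part that bears roll_spindle but orange or turquoise is not meant.

How it is judged (in metres and radians):
At the end, for the whole second after the job is handed in: The clip sits on the shank of the spindle that carries the label roll, snapped home: the centre of its seat within 7 mm of the spindle's axis, between the roll's top and the spindle's head, within 15 degrees of level, at rest and released (horizontal distance between clip and roll_spindle below 0.007 m and z of clip in the frame of roll_spindle between -0.004 and 0.032 m and angle between clip's own z axis and vertical below 0.26 rad and linear speed of clip below 0.02 m/s); the robot touches nothing.
It also fails if it takes over 40 s, if anything falls off the work surface, if the arm or the gripper's body presses on something with over 40 N, if the wrist force passes 120 N, or if a joint passes its speed limit or range.

### The arm

A 6-joint arm with a two-finger parallel gripper is mounted at the origin on a cart in front of the work surface, level with it; the furniture and walls round the work are solid. World frame = base frame: x ahead of the robot, y to its left, z up, the work surface at z = 0. Lengths are in m, angles in degrees, forces in N, time in s.
With the tool pointing down it reaches from about 0.35 to 0.875 m from the base axis. Payload 4.2 kg.
Tool frame: the origin (TCP) lies midway between the tips of the shut fingers; the grasp point (between the pads) lies 19 mm behind it; z points along the fingers, y is the line along which they close (so a half turn about z gives the same grasp; the last joint's range is limited). The gripper opens to 87 mm and grips with 3 to 60 N. Pads are 19 mm wide; open, the fingers measure 117 mm over their backs; the gripper's body (75 mm by 190 mm) begins 51 mm behind the grasp point.
Start: joints at [84.889, 22.042, 0.453, 0, -68.411, -14.817], TCP at [0.213, 0.588, 0.223] pointing down, gripper open.
Joint ranges: [-179.83, 179.83], [-69.29, 118.12], [-61.27, 80.66], [-181.25, 117.63], [-171.15, -9.14], [-177.46, 177.46]. Speed limits (degrees/s): [159.86, 159.86, 180, 180, 180, 180].

### API

Orientations are given as a 3x3 rotation matrix whose columns are the frame's x, y, z axes.
In Python, from station import r, cams gives the robot as it stands.
- The arm moves only by the tool play_rows, never from a script. Its argument "commands" is text: rows parted by semicolons, each of 6 numbers parted by spaces: the shift along the world's x, y, z normalised to -1 to 1, where 1 is 30 mm, then the turn, a rotation vector about the world's x, y, z normalised to -1 to 1, where 1 is 0.15 rad. A call has 1 to 20 rows; each row shifts and turns the commanded pose from where the row before left it; what a row does not reach is not made up. A row lasts 1/10 s, in which the tool goes at most 50 mm and 8.59 degrees, less where a joint would pass 70% of its speed; a pose out of reach is approached as far as the arm can. A call with a number of a shift or a turn outside -1 to 1 is refused whole. A call with a gripper value outside its range is refused whole. "grip" is the finger opening in mm, from 0 to 87, set as the call begins (left out, the last holds). The fingers move at their own pace and stop on an object; the grip force is fixed at half the most. Time passes only in rows, so rows that do not move let the fingers close. It gives the time, the measured TCP pose, the force, the opening and the grip force at its end, in the units of the state.
- r.sense(): the state, without advancing time (a new reading comes with each control period).
- cams.capture(name): name is "side" or "top"; returns (picture, depth): 480x640x3 uint8, blue, green, red; 480x640 float32, m along the optical axis (not along the pixel's ray), 0 where there is no reading.
- cams.camera_info(name): a dict with "mtx" (3x3 intrinsics, pixels), "R" (3x3) and "t" (3): a world point X has camera coordinates R X + t. Camera axes: x right, y down, z forward; pixel columns grow to the right and rows downward; lengths in m; the calibration is good to about 2 mm. A picture is of the moment at which its call begins. camera_info takes no time and is no camera call.
- r.finish_job(): hands the job in; it is judged then, once.
The state is a dict: "time_s": time; "joints": joint angles; "joint_velocities": joint speeds; "effort": joint torques, N m; "tcp_pos": TCP position; "ee_rot": TCP orientation; "wrist_force": force on the tool from outside, world axes, zero at the start; "moment": the same for the moment, N m; "gripper_width": opening from 0.0 (shut) to 1.0 (fully open); "gripper_force": force on a finger pad.
Only numpy, scipy, OpenCV 4.12 (cv2) and the standard library are available. Lean on these libraries where they do the work, as an engineer would, in place of code of your own. Each camera call takes 0.05 s, during which the arm holds its last target. There are 200 camera calls.

## Working session

There is one attempt and no reset: what is moved stays moved. The work goes in short steps, Python scripts to look and compute and a tool call to move; the robot and the scene stay as the last step left them, time stands still between calls to the robot, and variables do not carry over. Pictures are saved under pics/ and viewed, at most 10 in all, crops included, and the job is handed in when it is done.

Besides the shell and the picture viewer there is one more tool, called after "Emit:" as a command line: name --argument value ..., lists and objects as JSON in quotes. play_rows: Moves the arm, as the interface text tells. Scaled input: -1 to 1 covers 30 mm each way for a shift and 0.15 rad each way for a turn. Its arguments: {"type":"object","properties":{"commands":{"type":"string"},"grip":{"type":"number"}},"required":["commands"]}

```bash
mkdir -p pics
python3 - <<'E'
from station import r,cams
import cv2,numpy as np
for n in("side","top"):
    p,d=cams.capture(n); cv2.imwrite(f"pics/{n}0.png",p); np.savez(f"{n}0.npz",p=p,d=d)
    i=cams.camera_info(n); print(n,i["mtx"].round(1).tolist(),i["R"].round(3).tolist(),np.round(i["t"],3))
s=r.sense(); print(s["time_s"],s["ee_rot"],s["gripper_width"])
E
```

```text
side [[619.7, 0.0, 318.6], [0.0, 619.7, 234.4], [0.0, 0.0, 1.0]] [[-0.989, -0.147, -0.011], [-0.089, 0.652, -0.753], [0.118, -0.744, -0.658]] [0.512 0.065 0.984]
top [[567.3, 0.0, 328.1], [0.0, 567.3, 231.9], [0.0, 0.0, 1.0]] [[-0.001, -1.0, 0.01], [-0.998, 0.0, -0.063], [0.063, -0.01, -0.998]] [0.027 0.515 1.053]
0.1 [[ 9.40081602e-01 -3.40949079e-01 -5.53338210e-04]
 [-3.40949511e-01 -9.40079808e-01 -1.83997905e-03]
 [ 1.07157085e-04  1.91839085e-03 -9.99998154e-01]] 1.0019792755733934
```

View pics/top0.png

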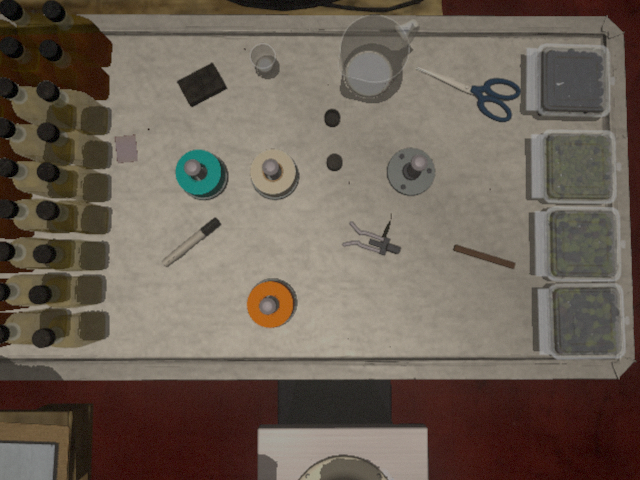

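View pics/side0.png

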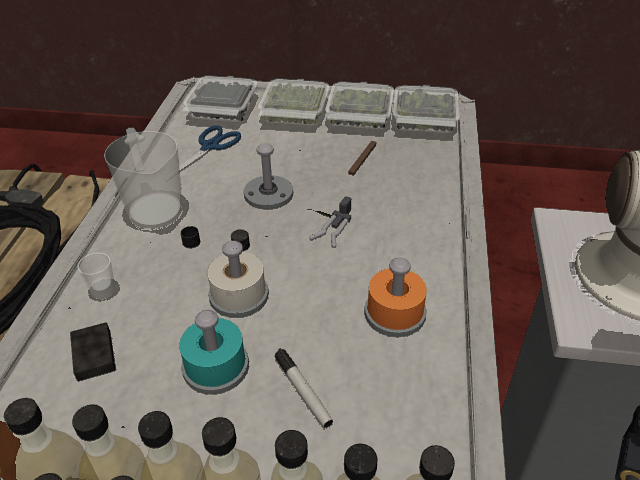

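Top view: the white roll spindle is at (273,173), the turquoise one at (200,174), the orange one at (270,304) and the empty stand at (411,171). The clip is at about (372,240) with its mouth to the left. In the side view the white roll is at (236,280) and the clip at (335,220). White is the only one that fits, since orange and turquoise are excluded and the grey stand has no roll. I'll confirm in an enlarged crop.

```bash
cat > h.py <<'E'
import numpy as np
from station import cams
def ray(n,u,v):
    i=cams.camera_info(n);R=np.array(i["R"]);t=np.array(i["t"])
    return -R.T@t, R.T@np.linalg.inv(i["mtx"])@np.array([u,v,1.])
def onz(n,u,v,z):
    o,d=ray(n,u,v); return o+d*(z-o[2])/d[2]
def proj(n,X):
    i=cams.camera_info(n);c=np.array(i["R"])@X+np.array(i["t"]);q=i["mtx"]@c;return q[:2]/q[2]
def tri(u1,u2):
    o,d=ray("top",*u1);p,e=ray("side",*u2)
    s=np.linalg.lstsq(np.c_[d,-e],p-o,rcond=None)[0]
    a,b=o+d*s[0],p+e*s[1];return (a+b)/2,np.linalg.norm(a-b)
def cloud(n,d):
    i=cams.camera_info(n);R=np.array(i["R"]);t=np.array(i["t"]);v,u=np.mgrid[:480,:640]
    c=np.stack([u,v,np.ones_like(u)],-1)@np.linalg.inv(i["mtx"]).T*d[...,None]
    return (c-t)@R
E
python3 - <<'E'
import cv2,numpy as np
from h import *
t=np.load("top0.npz");s=np.load("side0.npz")
a=cv2.resize(t["p"][200:270,330:420],(400,311),interpolation=cv2.INTER_CUBIC)
b=cv2.resize(t["p"][140:210,230:320],(400,311),interpolation=cv2.INTER_CUBIC)
c=cv2.resize(s["p"][190:250,300:377],(400,289),interpolation=cv2.INTER_CUBIC)
d=cv2.resize(s["p"][235:315,190:293],(400,289),interpolation=cv2.INTER_CUBIC)
cv2.imwrite("pics/crop.png",np.vstack([np.hstack([a,b]),np.hstack([c,d])]))
C=cloud("top",t["d"])
print(C[300,330],C[173,290])
for n,z in(("top",t),("side",s)):
    C=cloud(n,z["d"]);h=C[...,2]
    for nm,box in(("roll",(0.53,.83,.0,.25)),):
        pass
    m=(h>.045)&(h<.065)&(C[...,0]>.5)&(C[...,0]<.8)&(C[...,1]>.04)&(C[...,1]<.19)
    print(n,m.sum(),np.median(C[m],0),C[m].min(0),C[m].max(0))
    m=(h>.085)&(h<.13)&(C[...,0]>.5)&(C[...,0]<.8)&(C[...,1]>.04)&(C[...,1]<.19)
    print(n,'head',m.sum(),np.median(C[m],0),C[m].min(0),C[m].max(0))
E
```

```text
[0.38660379 0.0235812  0.00277109] [0.62020894 0.09706826 0.05654522]
top 1330 [0.62023793 0.12638068 0.05649142] [0.58242312 0.08786069 0.04518906] [0.66498044 0.17065365 0.06300203]
top head 221 [0.62359744 0.12844182 0.10580581] [0.60930614 0.11388851 0.09876348] [0.63953696 0.14335729 0.11207698]
side 1673 [0.61878242 0.13839737 0.05457792] [0.58225739 0.08846332 0.04517587] [0.66522259 0.17327353 0.06488822]
side head 294 [0.62155028 0.13596641 0.10301321] [0.60924984 0.11801184 0.08503668] [0.63836507 0.1464734  0.10862596]
```

View pics/crop.png

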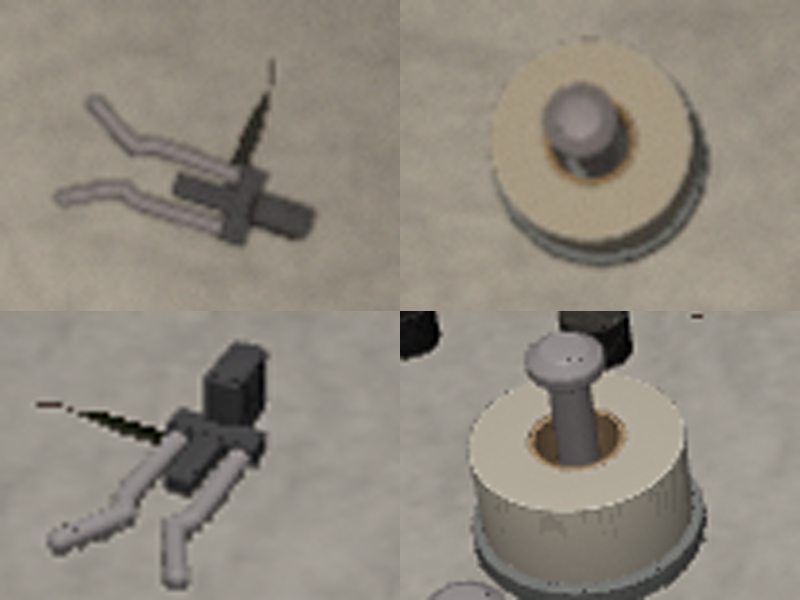

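The crops confirm the target: the white roll with a bare spindle, grey base and cardboard core. The clip lies with its mouth to +y, its crossbar at about (384.7,246) and its leg tips at (351.4,223) and (344,244.6). A leaf lies beside it.

Run:
```python
import cv2,numpy as np
from h import *
t=np.load("top0.npz");s=np.load("side0.npz")
f=lambda x,y:(330+x/4.444-.4,200+y/4.444-.4)
g=lambda x,y:(300+x/5.195-.4,190+(y-311)/4.817-.4)
t1=onz("top",*f(95,102),.006);t2=onz("top",*f(62,198),.006)
print("tips top",t1,t2,np.linalg.norm(t1-t2))
a=onz("side",*g(60,538),.006);b=onz("side",*g(176,576),.006);print("tips side",b,a)
cb=onz("top",*f(245,205),.01);print("bar",cb)
m=(t1+t2)/2;d=(m-cb)[:2];print("len",np.linalg.norm(d),"yaw",np.degrees(np.arctan2(d[1],d[0])))
for n,z in(("top",t),("side",s)):
    C=cloud(n,z["d"]);k=(C[...,2]>.016)&(C[...,2]<.04)&(abs(C[...,0]-.49)<.06)&(abs(C[...,1]+.1)<.08)
    P=C[k];print(n,k.sum(),P.mean(0),P.min(0),P.max(0))
    if n=="top":print(cv2.minAreaRect((P[:,:2]*1000).astype(np.float32)))
# roll top
for n,z,box in(("top",t,(140,210,240,305)),("side",s,(240,320,200,280))):
    C=cloud(n,z["d"]);k=(abs(C[...,2]-.056)<.004)&(np.hypot(C[...,0]-.622,C[...,1]-.13)<.05)
    k=k.astype(np.uint8);c=max(cv2.findContours(k,0,1)[0],key=len)[:,0]
    P=np.array([onz(n,u,v,.056) for u,v in c]);print(n,"roll",cv2.minEnclosingCircle((P[:,:2]*1000).astype(np.float32)),cv2.fitEllipse((P[:,:2]*1000).astype(np.float32)))
    k=(C[...,2]>.085)&(C[...,2]<.13)&(np.hypot(C[...,0]-.622,C[...,1]-.13)<.04)
    k=k.astype(np.uint8);c=max(cv2.findContours(k,0,1)[0],key=len)[:,0];print(n,"headpx",cv2.minEnclosingCircle(c))
h=lambda x,y:(230+(x-400)/4.444-.4,140+y/4.444-.4)
g2=lambda x,y:(190+(x-400)/3.883-.4,235+(y-311)/3.61-.4)
print("head tri",tri(h(582,119),g2(565,360)))
```

```text
tips top [ 0.53354536 -0.01650928  0.006     ] [ 0.49234492 -0.0022473   0.006     ] 0.04359908691654095
tips side [4.92412213e-01 1.88652702e-04 6.00000000e-03] [ 0.53261631 -0.01453655  0.006     ]
bar [ 0.48916336 -0.08016559  0.01      ]
len 0.07467540389863184 yaw 71.4296564758926
top 110 [ 0.48466764 -0.09360462  0.02932207] [ 0.47509792 -0.10676309  0.01870622] [ 0.49366797 -0.08121758  0.03467638]
((484.6788024902344, -94.39894104003906), (26.084659576416016, 13.866456031799316), 72.01293182373047)
side 128 [ 0.4840291  -0.08841126  0.0252644 ] [ 0.47532584 -0.10448116  0.0161824 ] [ 0.49403946 -0.07698856  0.03129488]
top roll ((624.1817016601562, 128.25692749023438), 41.860450744628906) ((624.0842895507812, 128.51528930664062), (81.21798706054688, 81.39990234375), 97.13265228271484)
top headpx ((270.5, 166.5), 8.514793395996094)
side roll ((622.8502197265625, 132.82740783691406), 43.16496276855469) ((622.4041748046875, 133.86363220214844), (77.79415130615234, 80.5641098022461), 115.76118469238281)
side headpx ((232.07302856445312, 249.12921142578125), 10.2957124710083)
head tri (array([0.62454971, 0.12870079, 0.09794667]), np.float64(0.0007250135879528936))
```

Spindle axis is about (0.6243, 0.1285), with the two views agreeing to 2–4 mm. The clip yaw is about 72° and the tab is at (0.4847, -0.094). Next I'll move above the tab.

Emit:
play_rows --commands "0.36 -0.91 0.7 0 0 -0.41;0.36 -0.91 0.7 0 0 -0.41;0.36 -0.91 0 0 0 -0.41;0.36 -0.91 0 0 0 -0.41;0.36 -0.91 0 0 0 -0.41;0.36 -0.91 0 0 0 -0.41;0.36 -0.91 0 0 0 -0.41;0.36 -0.91 0 0 0 -0.41;0.36 -0.91 0 0 0 -0.41;0.36 -0.91 0 0 0 -0.41;0.36 -0.91 0 0 0 -0.41;0.36 -0.91 0 0 0 -0.41;0.36 -0.91 0 0 0 -0.41;0.36 -0.91 0 0 0 -0.41;0.36 -0.91 0 0 0 -0.41;0.36 -0.91 0 0 0 -0.41;0.36 -0.91 0 0 0 -0.41;0.36 -0.91 0 0 0 -0.41;0.36 -0.91 0 0 0 -0.41;0.36 -0.91 0 0 0 -0.41" --grip 50

```text
time_s: 2.1
tcp_pos: [0.4289, 0.0403, 0.2643]
ee_rot: [[-0.01, -1.0, -0.001], [-1.0, 0.01, 0.0], [-0.0, 0.001, -1.0]]
wrist_force: [0.5, -0.1, -0.4]
gripper_width: 0.571
gripper_force: 0.0
```

Emit:
play_rows --commands "0.37 -0.9 0 0 0 -0.41;0.37 -0.9 0 0 0 -0.41;0.37 -0.9 0 0 0 -0.41;0.37 -0.9 0 0 0 -0.41;0.37 -0.9 0 0 0 -0.4;0 0 -0.9 0 0 0;0 0 -0.9 0 0 0;0 0 -0.9 0 0 0;0 0 -0.9 0 0 0;0 0 -0.9 0 0 0;0 0 -0.9 0 0 0;0 0 -0.8 0 0 0;0 0 0 0 0 0"

```text
time_s: 3.4
tcp_pos: [0.4815, -0.0936, 0.0754]
ee_rot: [[-0.309, -0.951, -0.008], [-0.951, 0.309, -0.0], [0.003, 0.008, -1.0]]
wrist_force: [0.6, -0.0, -0.1]
gripper_width: 0.576
gripper_force: 0.0
```

Run:
```python
from station import r,cams
import cv2,numpy as np
s=r.sense();print(s["tcp_pos"],s["wrist_force"])
p,d=cams.capture("side");cv2.imwrite("pics/s1.png",cv2.resize(p[100:270,230:430],(800,680))[:600]);
```

```text
[ 0.48153735 -0.09362161  0.07538261] [ 0.6126704  -0.03970878 -0.13900015]
```

View pics/s1.png

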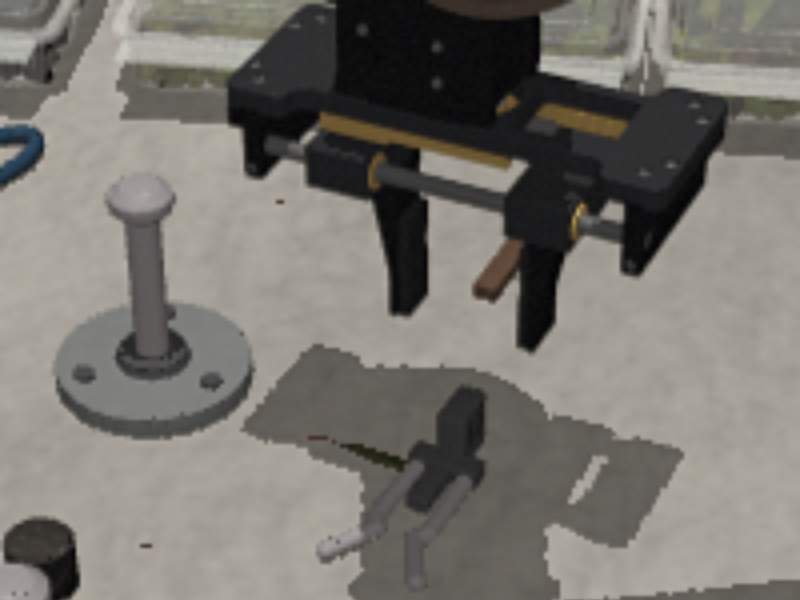

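The gripper straddles the tab, which is at (460,425) in the crop; the fingers are at (405,290) and (540,330). The stand is clear. I'll descend.

Emit:
play_rows --commands "0.1 -0.05 -0.8 0 -0.02 0;0 0 -0.8 0 -0.03 0;0 0 -0.5 0 0 0;0 0 0 0 0 0"

```text
time_s: 3.85
tcp_pos: [0.4871, -0.095, 0.0152]
ee_rot: [[-0.308, -0.951, 0.006], [-0.951, 0.308, -0.0], [-0.001, -0.005, -1.0]]
wrist_force: [0.3, 0.3, -0.0]
gripper_width: 0.577
gripper_force: 0.0
```

Emit:
play_rows --commands "-0.06 0 -0.28 0 0.03 0;0 0 0 0 0 0"

```text
time_s: 4.05
tcp_pos: [0.486, -0.0949, 0.0076]
ee_rot: [[-0.308, -0.951, 0.004], [-0.951, 0.308, 0.0], [-0.001, -0.003, -1.0]]
wrist_force: [-0.4, 0.1, -0.4]
gripper_width: 0.572
gripper_force: 0.0
```

Emit:
play_rows --commands "0 0 0 0 0 0;0 0 0 0 0 0;0 0 0 0 0 0;0 0 0 0 0 0;0 0 0 0 0 0;0 0 0 0 0 0" --grip 8

```text
time_s: 4.65
tcp_pos: [0.4858, -0.095, 0.0073]
ee_rot: [[-0.308, -0.951, 0.003], [-0.951, 0.308, -0.0], [-0.001, -0.003, -1.0]]
wrist_force: [0.9, 0.1, 0.8]
gripper_width: 0.159
gripper_force: 30.0
```

Emit:
play_rows --commands "0 0 0.5 0 0 0;0 0 0.8 0 0 0;0 0 0.83 0 0 0;0.5 0.5 0 0 0 0;0.65 0.62 0 0 0 0;0.65 0.62 0 0 0 0;0.65 0.62 0 0 0 0;0.5 0.5 0 0 0 0;0.25 0.24 0 0 0 0;0 0 0 0 0 0;0 0 0 0 0 0"

```text
time_s: 5.75
tcp_pos: [0.5807, -0.0021, 0.0702]
ee_rot: [[-0.308, -0.951, 0.001], [-0.951, 0.308, -0.0], [0.0, -0.001, -1.0]]
wrist_force: [-0.5, 0.5, -1.0]
gripper_width: 0.156
gripper_force: 30.0
```

Run:
```python
from station import r,cams
import cv2,numpy as np
s=r.sense();print(s["tcp_pos"],s["wrist_force"],s["gripper_width"])
o=[]
for n,(a,b,c,d) in(("top",(140,240,250,350)),("side",(190,290,190,290))):
    p,dd=cams.capture(n);np.savez(n+"2.npz",p=p,d=dd);o.append(cv2.resize(p[a:b,c:d],(400,400),interpolation=cv2.INTER_CUBIC))
cv2.imwrite("pics/c2.png",np.hstack(o))
```

```text
[ 0.58070038 -0.00212972  0.07020247] [-0.53176072  0.5102298  -0.98146121] 0.15592799264022417
```

View pics/c2.png

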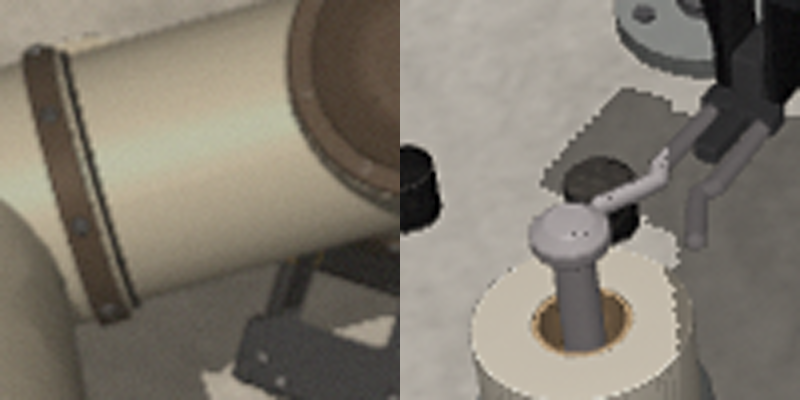

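In the side crop the clip is held level. Its left tip is at about (603,203), near the spindle head, and its right tip is at (695,238). The arm hides the top view. I'll check the alignment by rays at leg height, in the same view as the spindle.

Run:
```python
import numpy as np
from h import *
g=lambda x,y:(190+(x-400)/4-.4,190+y/4-.4)
Z=.068
d=np.array([.308,.951]);n=np.array([-.951,.308]);T=np.array([.5807,-.0021])
def show(nm,P): q=P[:2]-T; print(nm,P.round(4),"fwd",(q@d).round(4),"lat",(q@n).round(4))
show("tipR",onz("side",*g(695,238),Z)); show("tipL",onz("side",*g(603,203),Z))
show("thrL",onz("side",*g(657,170),Z)); show("thrR",onz("side",*g(703,190),Z))
show("barL",onz("side",*g(713,100),.073))
# shank seen centre at height .075ish : shank midpoints in crop
for x,y in((577,275),(579,300),(583,335)):
    o,e=ray("side",*g(x,y))
    # ray vs vertical axis: point at nominal fwd plane
    for ax in [np.array([.6243,.1285])]:
        s=((ax-o[:2])@e[:2])/(e[:2]@e[:2]);P=o+s*e
        show("shank",P)
show("axis nominal",np.array([.6243,.1285,0]))
print(proj("side",np.array([.6243,.1285,.08])),g(579,300))
```

```text
tipR [0.5879 0.0928 0.068 ] fwd 0.0924 lat 0.0224
tipL [0.6273 0.078  0.068 ] fwd 0.0905 lat -0.0197
thrL [0.611  0.0562 0.068 ] fwd 0.0648 lat -0.0109
thrR [0.5907 0.0654 0.068 ] fwd 0.0672 lat 0.0113
barL [0.5967 0.0168 0.073 ] fwd 0.0229 lat -0.0094
shank [0.6238 0.1283 0.0774] fwd 0.1373 lat -0.0008
shank [0.6243 0.1285 0.0647] fwd 0.1376 lat -0.0012
shank [0.6246 0.1286 0.0466] fwd 0.1378 lat -0.0015
axis nominal [0.6243 0.1285 0.    ] fwd 0.1376 lat -0.0012
[233.30218478 257.09910033] (234.35, 264.6)
```

Emit:
play_rows --commands "0.2 0.46 0 0 0 0;0.154 0.476 0 0 0 0;0.154 0.476 0 0 0 0;0.05 0.16 0 0 0 0;0.05 0.16 0 0 0 0;0 0 0 0 0 0"

```text
time_s: 6.45
tcp_pos: [0.6, 0.0508, 0.071]
ee_rot: [[-0.307, -0.952, 0.003], [-0.952, 0.307, -0.0], [-0.001, -0.003, -1.0]]
wrist_force: [0.0, 0.9, -0.0]
gripper_width: 0.158
gripper_force: 30.0
```

Emit:
play_rows --commands "0.034 0.096 0 0 0 0;0.032 0.096 0 0 0 0;0.032 0.096 0 0 0 0;0.032 0.096 0 0 0 0"

```text
time_s: 6.85
tcp_pos: [0.6022, 0.0604, 0.0704]
ee_rot: [[-0.309, -0.951, -0.001], [-0.951, 0.309, -0.002], [0.002, 0.0, -1.0]]
wrist_force: [-2.4, -4.0, -1.1]
gripper_width: 0.162
gripper_force: 30.0
```

Emit:
play_rows --commands "0.03 0.096 0 0 0 0;0.03 0.096 0 0 0 0"

```text
time_s: 7.05
tcp_pos: [0.6048, 0.0669, 0.0706]
ee_rot: [[-0.308, -0.951, 0.001], [-0.951, 0.308, -0.001], [0.001, -0.001, -1.0]]
wrist_force: [-3.0, -2.5, -0.4]
gripper_width: 0.158
gripper_force: 30.0
```

Emit:
play_rows --commands "0.03 0.096 0 0 0 0;0 0 0 0 0 0"

```text
time_s: 7.25
tcp_pos: [0.6073, 0.0718, 0.0711]
ee_rot: [[-0.307, -0.952, 0.005], [-0.952, 0.307, 0.002], [-0.003, -0.004, -1.0]]
wrist_force: [-1.9, 2.5, -2.8]
gripper_width: 0.161
gripper_force: 30.0
```

Emit:
play_rows --commands "0.02 0.07 0 0 0 0;0 0 0 0 0 0"

```text
time_s: 7.45
tcp_pos: [0.6078, 0.0732, 0.0713]
ee_rot: [[-0.307, -0.952, 0.005], [-0.952, 0.307, 0.001], [-0.002, -0.004, -1.0]]
wrist_force: [-0.7, 2.2, -1.3]
gripper_width: 0.154
gripper_force: 30.0
```

Emit:
play_rows --commands "0.02 0.06 0 0 0 0;0 0 0 0 0 0"

```text
time_s: 7.65
tcp_pos: [0.6081, 0.0744, 0.0712]
ee_rot: [[-0.308, -0.951, 0.004], [-0.951, 0.308, 0.0], [-0.001, -0.003, -1.0]]
wrist_force: [-2.3, 1.5, -0.4]
gripper_width: 0.164
gripper_force: 30.0
```

Emit:
play_rows --commands "0.02 0.06 0 0 0 0;0 0 0 0 0 0"

```text
time_s: 7.85
tcp_pos: [0.6082, 0.0754, 0.0711]
ee_rot: [[-0.308, -0.951, 0.002], [-0.951, 0.308, -0.001], [0.0, -0.003, -1.0]]
wrist_force: [-2.7, -2.0, -0.1]
gripper_width: 0.159
gripper_force: 30.0
```

Emit:
play_rows --commands "0.02 0.06 0 0 0 0;0 0 0 0 0 0"

```text
time_s: 8.05
tcp_pos: [0.6081, 0.0756, 0.0712]
ee_rot: [[-0.308, -0.951, 0.0], [-0.951, 0.308, -0.003], [0.003, -0.001, -1.0]]
wrist_force: [-2.9, -8.3, 1.6]
gripper_width: 0.161
gripper_force: 30.0
```

Run:
```python
from station import r,cams
import cv2,numpy as np
o=[]
for n,(a,b,c,d) in(("side",(190,290,190,290)),):
    p,dd=cams.capture(n);np.savez(n+"3.npz",p=p,d=dd);o.append(cv2.resize(p[a:b,c:d],(600,600),interpolation=cv2.INTER_CUBIC))
cv2.imwrite("pics/c3.png",np.hstack(o))
```

```text
(no output)
```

View pics/c3.png

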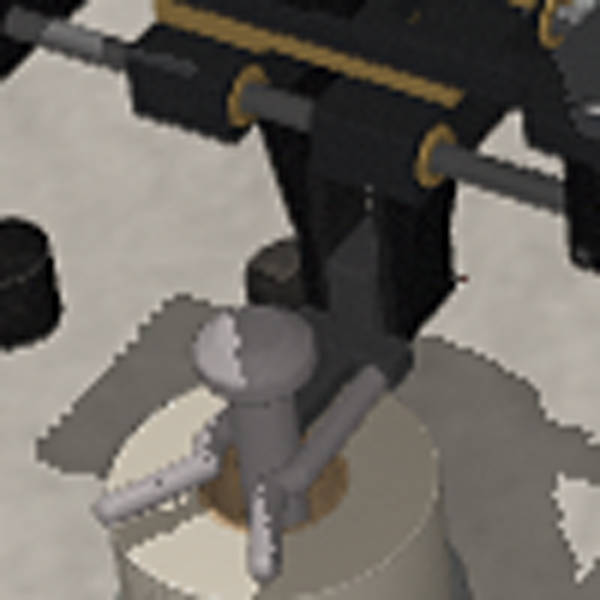

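The clip has snapped past the throat: the legs are on both sides of the shank, with tips at (100,510) and (262,575), and the tongue stop is felt at about 9 N. I'll relax the push, lower the clip near the roll, release and rise.

Emit:
play_rows --commands "-0.02 -0.06 -0.1 0 0 0;0 0 -0.1 0 0 0;0 0 0 0 0 0"

```text
time_s: 8.4
tcp_pos: [0.6081, 0.0755, 0.0647]
ee_rot: [[-0.308, -0.951, 0.002], [-0.951, 0.308, -0.001], [-0.0, -0.002, -1.0]]
wrist_force: [-1.8, -3.0, -0.3]
gripper_width: 0.162
gripper_force: 30.0
```

Emit:
play_rows --commands "0 0 0 0 0 0;0 0 0 0 0 0;0 0 0 0 0 0;0 0 0 0 0 0;0 0 0.3 0 0 0;0 0 0.8 0 0 0;0 0 1 0 0 0;0 0 1 0 0 0;-0.5 -0.9 0.8 0 0 0;-0.5 -0.9 0.5 0 0 0;-0.5 -0.9 0 0 0 0;-0.5 -0.9 0 0 0 0;-0.5 -0.9 0 0 0 0;-0.5 -0.9 0 0 0 0;0 0 0 0 0 0;0 0 0 0 0 0" --grip 50

```text
time_s: 10.0
tcp_pos: [0.5188, -0.0863, 0.1981]
ee_rot: [[-0.309, -0.951, 0.006], [-0.951, 0.309, 0.0], [-0.002, -0.005, -1.0]]
wrist_force: [-0.3, 1.0, 0.1]
gripper_width: 0.572
gripper_force: 0.0
```

Run:
```python
from station import r,cams
import cv2,numpy as np
o=[];print(r.sense()["wrist_force"])
for n,(a,b,c,d) in(("top",(130,230,230,330)),("side",(190,290,190,290))):
    p,dd=cams.capture(n);np.savez(n+"4.npz",p=p,d=dd);o.append(cv2.resize(p[a:b,c:d],(400,400),interpolation=cv2.INTER_CUBIC))
cv2.imwrite("pics/c4.png",np.hstack(o))
```

```text
[-0.32683129  1.00379011  0.12814715]
```

View pics/c4.png

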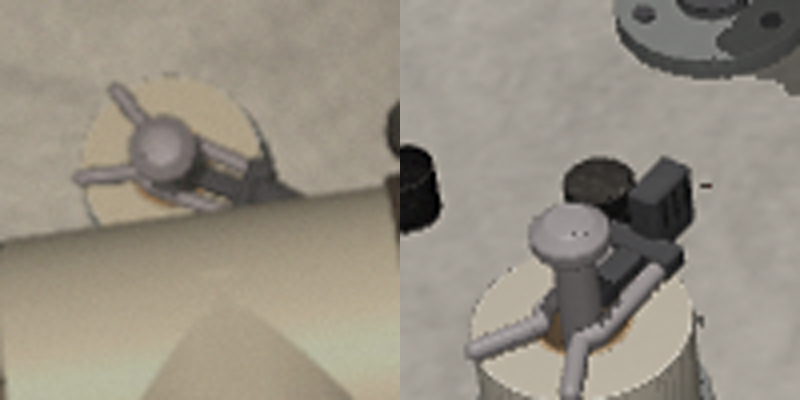

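The clip lies flat on the roll around the shank, with its tips beyond the shank at (115,90) and (80,178) in the top crop. One quick numeric check that it is home, then I'll hand in.

Run:
```python
import numpy as np
from h import *
g=lambda x,y:(230+x/4-.4,130+y/4-.4)
s=lambda x,y:(190+(x-400)/4-.4,190+y/4-.4)
d=np.array([.308,.951]);A=np.array([.6243,.1285])
for P in(onz("top",*g(115,90),.062),onz("top",*g(80,178),.062),onz("side",*s(476,350),.062),onz("side",*s(572,391),.062)):
    q=P[:2]-A;print(P.round(4),"fwd",(q@d).round(4),"lat",(q@[-.951,.308]).round(4))
C=cloud("side",np.load("side4.npz")["d"])
for x,y in((476,350),(572,391),(640,290),(660,240),(660,180)):
    u,v=s(x,y);print(C[int(v+.9),int(u+.9)].round(4))
```

```text
[0.6576 0.1544 0.062 ] fwd 0.0349 lat -0.0237
[0.6172 0.17   0.062 ] fwd 0.0373 lat 0.0195
[0.6561 0.1565 0.062 ] fwd 0.0364 lat -0.0216
[0.6161 0.1719 0.062 ] fwd 0.0387 lat 0.0212
[0.6548 0.1586 0.0624]
[0.6157 0.1718 0.0606]
[0.6034 0.1178 0.0606]
[0.6011 0.0929 0.0646]
[0.6016 0.083  0.0863]
```

Tip ends are 35–38 mm past the axis where 34–38 mm is expected, and the clip is centred to about 1 mm and level. It is home.

```bash
python3 -c "
from station import r
print(r.finish_job())"
```

```text
the job is handed in; nothing more can be done
None
```

The clip is snapped home on the white label roll's spindle, lying flat on the roll and released with the arm clear; the job was handed in at about 10 s, and no verdict came back.

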